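# Riddle the hazelnuts out from the walnuts

### The arm

A 6-joint arm with a two-finger parallel gripper is mounted at the origin on a cart in front of the work surface, level with it; the furniture and walls round the work are solid. World frame = base frame: x ahead of the robot, y to its left, z up, the work surface at z = 0. Lengths are in m, angles in rad, forces in N, time in s.
With the tool pointing down it reaches from about 0.325 to 0.85 m from the base axis. Payload 15.5 kg.
Tool frame: the origin (TCP) lies between the finger pads; the fingertips stand 17 mm ahead of it and the grasp point (between the pads) lies 2 mm behind it; z points along the fingers, y is the line along which they close (so a half turn about z gives the same grasp; the last joint's range is limited). The gripper opens to 91 mm and grips with 3 to 60 N. Pads are 32 mm wide; open, the fingers measure 118 mm over their backs; the gripper's body (76 mm by 178 mm) begins 60 mm behind the grasp point.
Start: joints at [-1.431, 0.494, 1.345, -0, 1.302, -0.096], TCP at [0.146, -0.608, 0.231] pointing down, gripper open.
Joint ranges: [-2.91, 2.91], [-0.82, 2.16], [0.22, 2.67], [-1.22, 4.37], [0.12, 2.79], [-3.08, 3.08]. Speed limits (rad/s): [1.89, 1.89, 2.57, 3.01, 3.01, 3.01].

### API

Orientations are given as [roll, pitch, yaw] about the fixed x, y, z axes, in that order (R = Rz(yaw) Ry(pitch) Rx(roll)).
In Python, from station import ctrl gives the robot as it stands.
- The arm moves only by the tool arm_command, never from a script. Its arguments are lists of equal length, an entry for each row: "dp": the shift along the world's x, y, z in mm, a list of three; "spin": the turn about the world's z in degrees. In form: {"dp": [[x, y, z], ...], "spin": [spin, ...]}. A call has 1 to 12 rows; each row shifts and turns the commanded pose from where the row before left it; what a row does not reach is not made up. A row lasts 1/8 s, in which the tool goes at most 62.5 mm and 10.7 degrees, less where a joint would pass 70% of its speed; a pose out of reach is approached as far as the arm can. A call is refused whole if a number of a shift passes 62.5 or a number of a turn 10.7, either way. A call with a gripper value outside its range is refused whole. "jaw" is the opening, from -1 (shut) to 1 (fully open), set as the call begins (left out, the last holds). The fingers move at their own pace and stop on an object; "newtons" is the grip in N (left out, the last holds). Time passes only in rows, so rows that do not move let the fingers close. It gives the time, the measured TCP pose, the force, the opening and the grip force at its end, in the units of the state.
- ctrl.get_obs(): the state, without advancing time (a new reading comes with each control period).
- ctrl.camera(name): name is "scene" or "top" or "wrist"; returns a dict with "color" (480x640x3 uint8, red, green, blue), "z_map" (480x640 float32, m along the optical axis (not along the pixel's ray), 0 where there is no reading), "fov_y" (degrees; the focal length in pixels is half the picture's height over the tangent of half this angle, whatever the lens; pixels are square), "cx", "cy" (the principal point, pixels), "pose" (4x4, takes a point from camera to world coordinates). Camera axes: x right, y down, z forward; pixel columns grow to the right and rows downward; lengths in m; the calibration is good to about 2 mm. The wrist camera is an equidistant fisheye: a pixel r from the principal point sees the ray r / f radians off the axis. A picture is of the moment at which its call begins.
- ctrl.sign_off(): hands the job in; it is judged then, once.
The state is a dict: "time": time; "qpos": joint angles; "joint_velocities": joint speeds; "joint_efforts": joint torques, N m; "eef_pos": TCP position; "eef_rot": TCP orientation; "wrist_force": force on the tool from outside, world axes, zero at the start; "moment": the same for the moment, N m; "finger_gap": opening from 0.0 (shut) to 1.0 (fully open); "grip_force": force on a finger pad.
Only numpy, scipy, OpenCV 4.12 (cv2) and the standard library are available. Lean on these libraries where they do the work, as an engineer would, in place of code of your own. Each camera call takes 0.05 s, during which the arm holds its last target. There are 200 camera calls.

### The job

Lift the bar sieve by its bridge handle straight up out of its rack, carry it steadily over the mixing bowl and shake it there until all four hazelnuts have dropped through into the bowl and only the walnuts are left, then put it down on the chopping board and let go. Take it again by the tail handle, tip the three walnuts over its open nose into the roasting tin, and stand the empty sieve level back on the middle of the chopping board. Do not bang the sieve against the bowl or tin, and leave the lemon, the salt mill and the tomato where they are.

Things in the scene. Friction and masses are not known exactly. Their poses are not given: they have to be found in the camera images.
- sieve: Loose wooden bar sieve, about 0.17 kg empty. Origin: centre of underside; z up, +x to its open nose, -x to its tail handle. Side walls x -75 to 95 mm, 10 thick, outer faces y = +-79, 70 high; rear wall x -75 to -65. Floor of seven 6 mm steel rods along x. Handles: bridge, tail. Carried level and steadily, it keeps the hazelnuts in the grooves between its middle rods.
- sieve_floor (a point): Point on the sieve at (0, 0, 25) mm, rod height; axes as the sieve. Rods at y = 0, +-7, +-14, +-44: the close middle ones stop every nut; the 22 to 24 mm gaps either side pass the 16 mm hazelnuts, not the 34 mm walnuts. Shake briskly across the rods (sieve's y): several strokes of 40 to 50 mm there and back, 0.15 to 0.2 s each; slower or shorter ones leave hazelnuts in the grooves.
- sieve_nose (a point): Middle of the open nose, at (88, 0, 43) mm on the sieve; axes as the sieve. From x = 52 mm the rods rise to it at 27 degrees and hold the walnuts back, so only tipping nose-down well past 27 degrees (50 to 60) makes them roll along the rods and over the nose, between the side walls. Tip slowly, low over the tin.
- bridge: Bridge handle, rigid on the sieve, same origin and axes: uprights (14 mm in x, 10 in y) on the outside of the walls at x = 0, y = +-84, z 0 to 140; crossbar along y, 178 long, 16 thick in x, z 128 to 150. For lifting, carrying and shaking: pinch the middle of the crossbar from above, fingers closing along the sieve's x, firmly (40 N). The centre of mass is below it.
- tail: Tail handle, rigid on the sieve, same origin and axes: straight bar along x from the rear wall at x = -75 to -159 mm (round end to -172), 16 thick in y, z 39 to 65. For tipping: pinch it near x = -105, fingers closing along the sieve's y, gripper upright or leaning in the sieve's x-z plane. The sieve's weight hangs off to one side, so grip hard (50 N or more).
- rack: Fixed wooden rack where the sieve starts, its axes along the rack's, on a 10 mm thick base board 200x200 mm. Four posts, 14 mm square, at x = +-17.5, y = +-90, reach z = 64 mm; each upright of the bridge stands between two of them with 3 mm play, so the sieve comes out only straight up, by 60 mm. Origin: centre of underside.
- bowl: Grey mixing bowl, fixed, 258 mm wide at the rim, 120 mm high; origin at the centre of its underside. For the hazelnuts. Rack and bowl may have changed places.
- board: Plain rectangular wooden chopping board, fixed, 190 mm (its x) by 300 mm (its y), 22 mm thick; origin at the centre of its underside. Its long side points roughly away from the robot. The sieve is put down on it, tail handle towards the robot or away.
- tin: Rectangular steel roasting tin, fixed, 180 mm (its x) by 210 mm (its y), 55 mm high, walls 4 mm; origin at the centre of its underside. For the walnuts.
- lemon: Bystander: lemon 71x53x51 mm, origin at the underside.
- salt_mill: Bystander: small clear mill with a grey top, 44 mm wide, 90 mm high, origin at the underside.
- tomato: Bystander: tomato 65 mm, origin at the underside.
- hazelnut0: Hazelnut, brown ball 16 mm across, 10 g, starts in a middle groove of the sieve; origin at its centre.
- hazelnut1: Hazelnut, brown ball 16 mm across, 10 g, starts in a middle groove of the sieve; origin at its centre.
- hazelnut2: Hazelnut, brown ball 16 mm across, 10 g, starts in a middle groove of the sieve; origin at its centre.
- hazelnut3: Hazelnut, brown ball 16 mm across, 10 g, starts in a middle groove of the sieve; origin at its centre.
- walnut0: Walnut, brown ridged ball 34 mm across, 15 g, starts in the sieve; origin at its centre.
- walnut1: Walnut, brown ridged ball 34 mm across, 15 g, starts in the sieve; origin at its centre.
- walnut2: Walnut, brown ridged ball 34 mm across, 15 g, starts in the sieve; origin at its centre.
Mind the look-alikes: they are no part of the job. Leave any black or turquoise look-alike of the walnut0 alone. Leave any pink look-alike of the walnut2 alone.

How it is judged:
By the outcome, as a careful person would: the job done as asked, in the order asked, and still so for the second after the job is handed in, with the robot touching nothing.
It also fails if it takes over 72 s, if anything falls off the work surface, if the arm or the gripper's body presses on something with over 40 N, if the wrist force passes 120 N, or if a joint passes its speed limit or range.

## Working session

There is one attempt and no reset: what is moved stays moved. The work goes in short steps, Python scripts to look and compute and a tool call to move; the robot and the scene stay as the last step left them, time stands still between calls to the robot, and variables do not carry over. Pictures are saved under pics/ and viewed, at most 10 in all, crops included, and the job is handed in when it is done.

Besides the shell and the picture viewer there is one more tool, called after "Call:" by a JSON object that holds its "op" and its "data". arm_command: Moves the arm, as the interface text tells. Its arguments: {"type":"object","properties":{"dp":{"type":"array","items":{"type":"array","items":{"type":"number"}}},"spin":{"type":"array","items":{"type":"number"}},"jaw":{"type":"number"},"newtons":{"type":"number"}},"required":["dp","spin"]}

```bash
mkdir -p pics
cat > h.py <<'E'
import numpy as np, cv2, pickle
from station import ctrl
def grab(n,tag):
    c=ctrl.camera(n); pickle.dump(c,open(f'pics/{tag}.pkl','wb'))
    cv2.imwrite(f'pics/{tag}.png',c['color'][:,:,::-1]); return c
def load(tag): return pickle.load(open(f'pics/{tag}.pkl','rb'))
def f(c): return 240/np.tan(np.radians(c['fov_y'])/2)
def pt(c,u,v,z=None):
    z=z or c['z_map'][int(v),int(u)]; k=f(c)
    return (c['pose']@[ (u-c['cx'])/k*z,(v-c['cy'])/k*z,z,1])[:3]
def atz(c,u,v,h):
    k=f(c); d=c['pose'][:3,:3]@[(u-c['cx'])/k,(v-c['cy'])/k,1]; o=c['pose'][:3,3]
    return o+d*(h-o[2])/d[2]
def cloud(c):
    v,u=np.mgrid[:480,:640]; z=c['z_map']; k=f(c)
    P=np.stack([(u-c['cx'])/k*z,(v-c['cy'])/k*z,z],-1)@c['pose'][:3,:3].T+c['pose'][:3,3]
    P[z==0]=np.nan; return P
E
python3 - <<'E'
from h import *
for n in('top','scene'):
    c=grab(n,n+'0'); print(n,c['fov_y'],c['cx'],c['cy'],c['pose'].round(3).tolist(),(c['z_map']==0).mean())
o=ctrl.get_obs(); print(o)
E
```

```text
top 53.30174684569027 329.3432344436231 244.2094592672843 [[0.014, -0.982, 0.187, 0.341], [-1.0, -0.014, -0.001, 0.229], [0.004, -0.187, -0.982, 1.313], [0.0, 0.0, 0.0, 1.0]] 0.004000651041666667
scene 55.61945773170017 316.36185572466485 246.0539199004936 [[-0.515, -0.528, 0.676, -0.195], [-0.857, 0.331, -0.395, 0.656], [-0.015, -0.782, -0.622, 0.772], [0.0, 0.0, 0.0, 1.0]] 0.006669921875
{'time': 0.1, 'qpos': array([-1.43051294e+00,  4.94148423e-01,  1.34602398e+00,  4.30924007e-05,
        1.30249175e+00, -9.54923287e-02]), 'joint_velocities': array([-0.00089895, -0.00229515, -0.00087308,  0.00032169, -0.00023335,
       -0.00047142]), 'joint_efforts': array([ 1.69747498e-03, -8.80244422e+01, -3.82540441e+01,  7.10159191e-02,
        4.83856781e-02, -4.60328249e-05]), 'eef_pos': array([ 0.14597807, -0.60740834,  0.23039617]), 'eef_rot': array([-3.14052999e+00, -1.43513874e-04,  2.35764191e-01]), 'wrist_force': array([ 0.13856769, -0.64916004, -0.29439119]), 'moment': array([-0.01118848,  0.02128481, -0.0113963 ]), 'grip_force': 0.0, 'finger_gap': 0.9974965251487726}
```

View pics/top0.png

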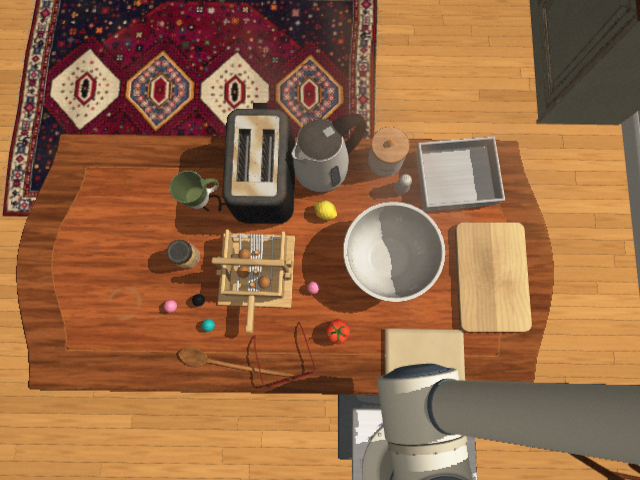

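View pics/scene0.png

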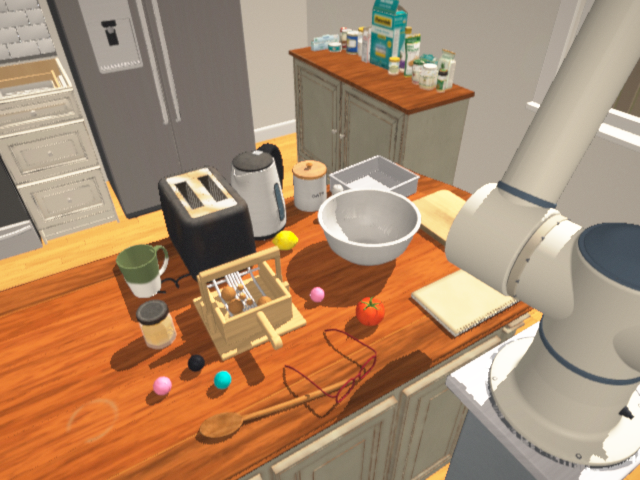

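Run:
```python
from h import *
T=load('top0');S=load('scene0')
PT=cloud(T);PS=cloud(S)
def sel(P,box,zr):
    x0,x1,y0,y1=box;m=(P[...,0]>x0)&(P[...,0]<x1)&(P[...,1]>y0)&(P[...,1]<y1)&(P[...,2]>zr[0])&(P[...,2]<zr[1]);return P[m]
def rect(Q):
    r=cv2.minAreaRect((Q[:,:2]*1000).astype(np.float32)); return [np.round(a,1) for a in r], np.percentile(Q[:,2],[5,50,95]).round(4),len(Q)
for n,p in dict(sieve=(255,262),bowl=(394,250),board=(492,277),tin=(460,173),lemon=(326,210),mill=(403,184),tom=(338,332),tab=(330,300)).items(): print(n,pt(T,*p).round(3))
c=pt(T,255,262)
for nm,P in(('T',PT),('S',PS)):
    Q=sel(P,(c[0]-.15,c[0]+.15,c[1]-.15,c[1]+.15),(.13,.2)); print(nm,'cross',rect(Q), Q.mean(0).round(4))
    b=pt(T,394,250);Q=sel(P,(b[0]-.16,b[0]+.16,b[1]-.16,b[1]+.16),(.112,.135));
    A=np.c_[2*Q[:,:2],np.ones(len(Q))];s=np.linalg.lstsq(A,(Q[:,:2]**2).sum(1),rcond=None)[0];print('bowl',s[:2].round(4),np.sqrt(s[2]+s[0]**2+s[1]**2).round(4),np.percentile(Q[:,2],[50,95]))
    b=pt(T,492,277);Q=sel(P,(b[0]-.2,b[0]+.2,b[1]-.13,b[1]+.13),(.016,.03));print('board',rect(Q))
    b=pt(T,460,173);Q=sel(P,(b[0]-.15,b[0]+.15,b[1]-.15,b[1]+.15),(.045,.065));print('tin',rect(Q))
    b=pt(T,460,173);Q=sel(P,(b[0]-.04,b[0]+.04,b[1]-.04,b[1]+.04),(-.01,.04));print('tinfloor',np.median(Q[:,2]))
im=T['color'][:,:,::-1][200:345,150:350];im2=S['color'][:,:,::-1][235:400,120:330]
cv2.imwrite('pics/crop1.png',np.hstack([cv2.resize(im,(400,290),interpolation=3),cv2.resize(im2,(370,290),interpolation=3)]))
```

```text
sieve [0.513 0.408 0.16 ]
bowl [0.577 0.047 0.002]
board [ 0.502 -0.216  0.02 ]
tin [ 0.805 -0.146 -0.   ]
lemon [0.676 0.238 0.05 ]
mill [0.744 0.032 0.078]
tom [0.349 0.202 0.042]
tab [ 0.436  0.224 -0.003]
T cross ([array([584.9, 425.7]), array([176. , 158.1]), np.float64(89.4)], array([0.138 , 0.1595, 0.1872]), 1237) [0.5945 0.4175 0.1634]
bowl [0.5537 0.0639] 0.1237 [0.11782066 0.12184289]
board ([array([ 526.3, -208.8]), array([358.4, 218.6]), np.float64(3.5)], array([0.0166, 0.0197, 0.0238]), 6787)
tin ([array([ 790.9, -132. ]), array([190.2, 219.7]), np.float64(6.0)], array([0.0478, 0.0563, 0.061 ]), 964)
tinfloor 0.0029072991949601334
S cross ([array([582.7, 427.9]), array([177. , 161.5]), np.float64(90.0)], array([0.1345, 0.157 , 0.1857]), 2542) [0.5963 0.4247 0.158 ]
bowl [0.5516 0.0651] 0.1238 [0.11757308 0.12016555]
board ([array([ 557.1, -213.7]), array([172.7, 250.6]), np.float64(70.7)], array([0.0168, 0.0193, 0.0218]), 1500)
tin ([array([ 788.5, -131.4]), array([194.4, 221.2]), np.float64(6.4)], array([0.0457, 0.054 , 0.0587]), 581)
tinfloor 0.0022914858531262183
```

View pics/crop1.png

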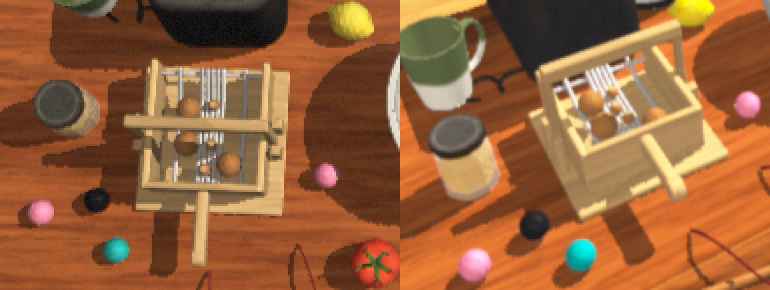

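Run:
```python
from h import *
T=load('top0');S=load('scene0')
for nm,c in(('T',T),('S',S)):
    P=cloud(c);X,Y,Z=P[...,0],P[...,1],P[...,2]
    m=(X>.45)&(X<.57)&(Y>.28)&(Y<.54)&(Z>.148)&(Z<.17);Q=P[m];r=cv2.minAreaRect((Q[:,:2]*1000).astype(np.float32));print(nm,'cross',r,np.median(Q[:,2]),len(Q))
    ctr=Q.mean(0);u,s,v=np.linalg.svd(Q[:,:2]-ctr[:2],full_matrices=False);print(' mean',ctr.round(4),'dir deg',np.degrees(np.arctan2(v[0,1],v[0,0])))
    m=(X>.2)&(X<.5)&(Y>.37)&(Y<.47)&(Z>.045)&(Z<.09);Q=P[m]
    m2=Q[:,0]<ctr[0]-.09;Q=Q[m2];ctr=Q.mean(0);u,s,v=np.linalg.svd(Q[:,:2]-ctr[:2],full_matrices=False);print(' tail',len(Q),ctr.round(4),Q[:,0].min(),'deg',np.degrees(np.arctan2(v[0,1],v[0,0])),np.percentile(Q[:,2],90))
    a=c['color'].astype(int)
    for n,(u,v),zz in(('board',(492,277),(.012,.03)),):
        b=pt(T,u,v);m=(abs(X-b[0])<.22)&(abs(Y-b[1])<.13)&(Z>zz[0])&(Z<zz[1])&(a[...,2]>75) &(a[...,1]>110)
        k,lab,st,ce=cv2.connectedComponentsWithStats(m.astype(np.uint8));i=1+st[1:,4].argmax();Q=P[lab==i];print('  ',n,cv2.minAreaRect((Q[:,:2]*1000).astype(np.float32)),st[i],np.median(Q[:,2]))
    print(' toaster etc', [(n,P[(X>.55)&(X<.95)&(Y>y0)&(Y<y1)&(Z>.1)][:, [0,2]].min(0).round(3), np.nanmax(Z[(X>.55)&(X<.95)&(Y>y0)&(Y<y1)]).round(3)) for n,y0,y1 in(('toaster',.36,.5),('kettle',.2,.32),('jar',.04,.16))])
```

```text
T cross ((515.1046142578125, 426.423828125), (176.18746948242188, 16.92058563232422), 88.45592498779297) 0.1577065847767002 490
 mean [0.5143 0.4259 0.1576] dir deg -91.28102984986982
 tail 232 [0.3828 0.4288 0.0703] 0.34352800490483254 deg 178.54570593547743 0.07565277585133778
   board ((506.40325927734375, -220.01153564453125), (296.86187744140625, 191.61683654785156), 0.7853860855102539) [ 457  223   75  109 7455] 0.019372272362415455
 toaster etc [('toaster', array([0.643, 0.1  ]), np.float64(0.194)), ('kettle', array([0.741, 0.1  ]), np.float64(0.225)), ('jar', array([0.623, 0.1  ]), np.float64(0.206))]
S cross ((512.7102661132812, 427.7282409667969), (176.8670196533203, 19.10361099243164), 89.13616943359375) 0.15743097354900737 691
 mean [0.5105 0.4313 0.1563] dir deg 88.63635521754767
 tail 350 [0.3759 0.4328 0.0698] 0.34137616212931976 deg 179.7930937974074 0.0750602576604862
   board ((582.80908203125, -198.01058959960938), (141.84132385253906, 258.1620788574219), 30.61113929748535) [ 412  190   54   53 1501] 0.0192553212653791
 toaster etc [('toaster', array([0.639, 0.1  ]), np.float64(0.191)), ('kettle', array([0.738, 0.1  ]), np.float64(0.223)), ('jar', array([0.622, 0.1  ]), np.float64(0.201))]
```

Call:
{"op": "arm_command", "data": {"dp": [[30,35,5],[40,50,10],[45,60,10],[40,60,10],[30,60,10],[20,60,0],[10,60,0],[10,60,0],[10,60,0],[10,60,0],[10,60,0],[10,60,0]], "spin": [0,8,10,10,10,10,10,10,8,0,0,0]}}

```text
time: 1.6
eef_pos: [0.3934, 0.0532, 0.2717]
eef_rot: [3.141, 0.0, 1.562]
wrist_force: [1.4, -0.5, 1.2]
finger_gap: 0.995
grip_force: 0.0
```

Call:
{"op": "arm_command", "data": {"dp": [[15,50,0],[15,55,0],[15,55,0],[15,55,0],[15,55,0],[15,40,0],[12,25,0],[0,0,0],[0,0,0]], "spin": [0,0,0,0,0,0,-0.8,0,0]}}

```text
time: 2.72
eef_pos: [0.4951, 0.3855, 0.2713]
eef_rot: [-3.141, 0.001, 1.548]
wrist_force: [-0.5, 0.1, 0.1]
finger_gap: 1.0
grip_force: 0.0
```

Call:
{"op": "arm_command", "data": {"dp": [[10,21,0],[9,20,-10],[0,0,-30],[0,0,-30],[0,0,-30],[0,0,-15],[0,0,-7],[0,0,0],[0,0,0]], "spin": [0,0,0,0,0,0,0,0,0]}}

```text
time: 3.85
eef_pos: [0.5149, 0.4274, 0.1507]
eef_rot: [3.14, -0.001, 1.548]
wrist_force: [0.6, -0.4, 0.3]
finger_gap: 0.997
grip_force: 0.0
```

Run:
```python
from h import *
c=grab('wrist','w1');print(c['fov_y'],ctrl.get_obs()['eef_pos'],ctrl.get_obs()['wrist_force'])
```

```text
65.70646984690485 [0.51485674 0.42743127 0.15060817] [0.39083293 0.2011085  0.14387412]
```

View pics/w1.png

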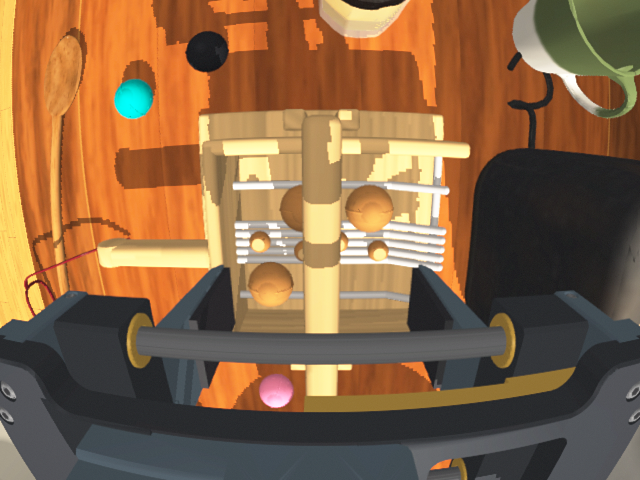

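The bar (column 322) sits centred between the fingers (218 to 425). The four hazelnuts are at (260,240), (302,250), (343,242) and (378,250), and the three walnuts at (297,207), (370,208) and (270,284). All three are brown and inside the sieve. The pink, black and turquoise look-alikes lie outside it.

Call:
{"op": "arm_command", "data": {"dp": [[0,0,-3],[0,0,0],[0,0,0],[0,0,0],[0,0,0],[0,0,0]], "spin": [0,0,0,0,0,0], "jaw": -1, "newtons": 45}}

```text
time: 4.65
eef_pos: [0.5145, 0.4272, 0.1466]
eef_rot: [3.142, 0.0, 1.548]
wrist_force: [-0.2, -0.5, 0.1]
finger_gap: 0.375
grip_force: 0.0
```

Call:
{"op": "arm_command", "data": {"dp": [[0,0,0],[0,0,0],[0,0,0],[0,0,0]], "spin": [0,0,0,0]}}

```text
time: 5.15
eef_pos: [0.5144, 0.4271, 0.1465]
eef_rot: [-3.141, 0.0, 1.548]
wrist_force: [-0.2, -0.5, -1.8]
finger_gap: 0.175
grip_force: 45.0
```

Call:
{"op": "arm_command", "data": {"dp": [[0,0,3],[0,0,7],[0,0,12],[0,0,15],[0,0,15],[0,0,15],[0,0,15],[0,0,15],[0,0,15],[0,0,12],[0,0,7],[0,0,3]], "spin": [0,0,0,0,0,0,0,0,0,0,0,0]}}

```text
time: 6.65
eef_pos: [0.5146, 0.4272, 0.2809]
eef_rot: [3.141, -0.0, 1.548]
wrist_force: [0.0, -0.1, -2.7]
finger_gap: 0.177
grip_force: 45.0
```

Call:
{"op": "arm_command", "data": {"dp": [[0,-4,0],[1,-10,0],[2,-16,0],[2,-22,0],[3,-28,0],[3,-32,0],[3,-34,0],[3,-36,0],[3,-36,0],[3,-34,0],[3,-32,0],[3,-28,0]], "spin": [0,0,0,0,0,0,0,0,0,0,0,0]}}

```text
time: 8.15
eef_pos: [0.5431, 0.1128, 0.2808]
eef_rot: [3.141, 0.0, 1.547]
wrist_force: [0.1, 0.5, -2.9]
finger_gap: 0.174
grip_force: 45.0
```

Call:
{"op": "arm_command", "data": {"dp": [[2,-22,0],[2,-16,0],[1,-10,0],[0,-4,0],[0,0,0],[0,0,0]], "spin": [0,0,0,0,0,0]}}

```text
time: 8.9
eef_pos: [0.5484, 0.0637, 0.2806]
eef_rot: [-3.142, -0.0, 1.549]
wrist_force: [-0.8, 0.5, -3.1]
finger_gap: 0.175
grip_force: 45.0
```

Run:
```python
from h import *
c=grab('top','t1');d=grab('wrist','w2');print(ctrl.get_obs()['eef_pos'])
a=cv2.resize(c['color'][180:330,300:500,::-1],(400,300),interpolation=3);b=cv2.resize(d['color'][...,::-1],(400,300))
cv2.imwrite('pics/c2.png',np.hstack([a,b]))
```

```text
[0.5484492  0.06363807 0.28056895]
```

View pics/c2.png

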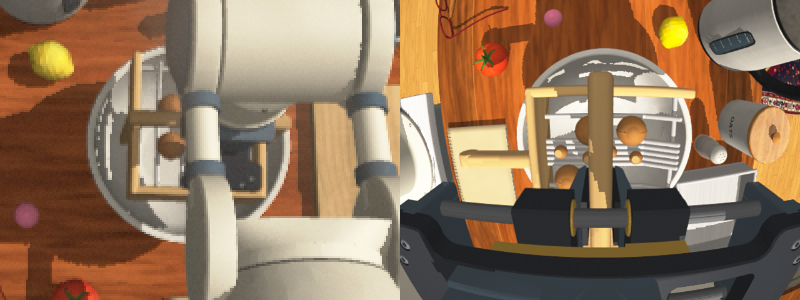

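Call:
{"op": "arm_command", "data": {"dp": [[0,24,0],[0,-48,0],[0,48,0],[0,-48,0],[0,48,0],[0,-48,0],[0,48,0],[0,-48,0],[0,24,0],[0,0,0],[0,0,0],[0,0,0]], "spin": [0,0,0,0,0,0,0,0,0,0,0,0], "newtons": 50}}

```text
time: 10.5
eef_pos: [0.5485, 0.063, 0.2806]
eef_rot: [-3.142, 0.0, 1.548]
wrist_force: [0.3, 0.5, -2.7]
finger_gap: 0.175
grip_force: 50.0
```

Run:
```python
from h import *
d=grab('wrist','w3');print(ctrl.get_obs()['eef_pos'],ctrl.get_obs()['qpos'])
b=cv2.resize(d['color'][60:340,150:480,::-1],(760,600),interpolation=3)
cv2.imwrite('pics/c3.png',b)
```

```text
[0.5485143  0.06302417 0.28062111] [ 6.30698871e-03  3.44090687e-01  1.45585435e+00 -1.11768532e-04
  1.34163310e+00  2.87817129e-02]
```

View pics/c3.png

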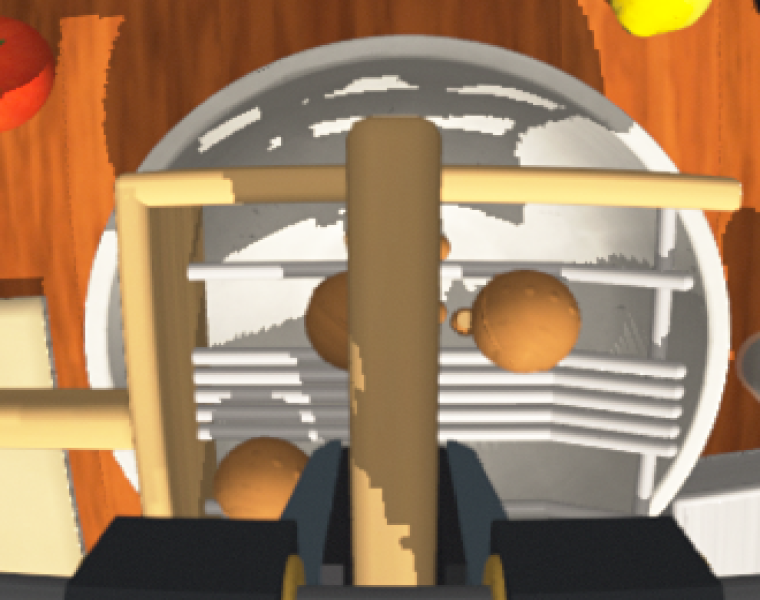

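The grooves are empty. Small brown balls show at (350,243), (445,247), (443,312) and (461,321), apparently down in the bowl. I'll check their heights from the depth.

Run:
```python
from h import *
d=load('w3');print(f(d))
k=f(d)
for U,V in((350,243),(347,243),(446,247),(443,312),(461,321),(525,320),(510,400)):
    u=150+U*330/760;v=60+V*280/600
    x,y=u-d['cx'],v-d['cy'];r=np.hypot(x,y);z=d['z_map'][int(v),int(u)];t=np.tan(r/k)
    print(U,V,d['color'][int(v),int(u)],(d['pose']@[x/r*t*z,y/r*t*z,z,1])[:3].round(3))
```

```text
371.64829954431775
350 243 [116  90  57] [0.544 0.129 0.29 ]
347 243 [158 129  96] [0.528 0.098 0.014]
446 247 [204 133  66] [0.576 0.095 0.016]
443 312 [188 123  61] [0.574 0.06  0.015]
461 321 [228 184 116] [0.583 0.055 0.017]
525 320 [209 137  70] [0.588 0.094 0.198]
510 400 [254 252 249] [0.587 0.06  0.171]
```

Call:
{"op": "arm_command", "data": {"dp": [[0,24,0],[0,-48,0],[0,48,0],[0,-48,0],[0,48,0],[0,-48,0],[0,48,0],[0,-48,0],[0,24,0],[0,0,0],[0,0,0]], "spin": [0,0,0,0,0,0,0,0,0,0,0]}}

```text
time: 11.92
eef_pos: [0.5485, 0.063, 0.2806]
eef_rot: [-3.142, 0.0, 1.549]
wrist_force: [-0.1, -0.1, -2.7]
finger_gap: 0.173
grip_force: 50.0
```

Call:
{"op": "arm_command", "data": {"dp": [[0,-6,0],[-2,-16,0],[-4,-26,0],[-5,-34,0],[-6,-39,0],[-8,-41,0],[-6,-39,0],[-5,-34,0],[-4,-26,0],[-2,-16,0],[0,-6,0],[0,0,0]], "spin": [0,0,0,0.5,0.5,0.5,0.5,0,0,0,0,0]}}

```text
time: 13.42
eef_pos: [0.5065, -0.2197, 0.2806]
eef_rot: [-3.142, -0.0, 1.583]
wrist_force: [-0.9, 0.3, -2.1]
finger_gap: 0.173
grip_force: 50.0
```

Run:
```python
from h import *
c=grab('top','t4');d=grab('wrist','w4');s=grab('scene','s4');print(ctrl.get_obs()['eef_pos'])
a=cv2.resize(c['color'][190:310,330:460,::-1],(390,360),interpolation=3);b=cv2.resize(d['color'][60:360,150:480,::-1],(390,360))
cv2.imwrite('pics/c4.png',np.hstack([a,b]))
```

```text
[ 0.5066195  -0.21907712  0.28062064]
```

View pics/c4.png

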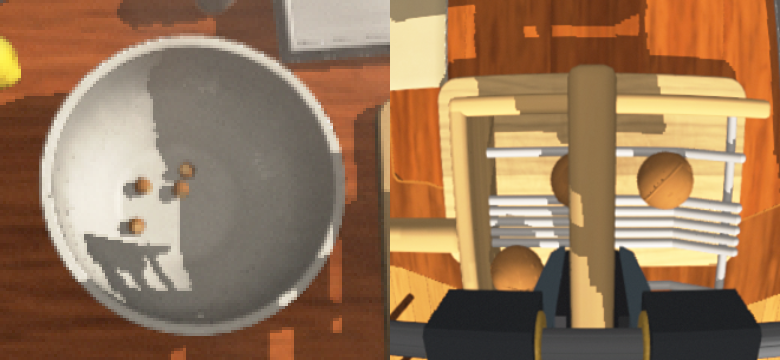

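The top view shows all four hazelnuts in the bowl, at crop (143,185), (187,170), (181,188) and (136,226). The wrist view shows only the three walnuts still in the sieve. Next I'll set it down on the board.

Call:
{"op": "arm_command", "data": {"dp": [[0,0,-5],[0,0,-12],[0,0,-18],[0,0,-20],[0,0,-20],[0,0,-18],[0,0,-12],[0,0,-8],[0,0,-4],[0,0,-2],[0,0,-1],[0,0,0]], "spin": [0,0,0,0,0,0,0,0,0,0,0,0]}}

```text
time: 15.08
eef_pos: [0.5066, -0.2199, 0.1608]
eef_rot: [3.141, 0.0, 1.583]
wrist_force: [0.2, -0.4, -1.9]
finger_gap: 0.17
grip_force: 50.0
```

Run:
```python
from h import *
from scipy.spatial.transform import Rotation as R
d=load('w4');o=ctrl.get_obs();p=np.array([0.5065,-0.2197,0.2806]);Rt=R.from_euler('xyz',[np.pi,0,1.583]).as_matrix()
print('cam in tool',(Rt.T@(d['pose'][:3,3]-p)).round(3),(Rt.T@d['pose'][:3,:3]).round(2).tolist())
print(o['eef_pos'],o['wrist_force'],o['moment'])
```

```text
cam in tool [ 0.082  0.001 -0.154] [[0.0, -0.96, -0.29], [1.0, 0.0, 0.0], [0.0, -0.29, 0.96]]
[ 0.50662751 -0.21989135  0.16083106] [ 0.17553109 -0.41723492 -1.93527215] [-0.09228382 -0.11883384 -0.03780765]
```

Call:
{"op": "arm_command", "data": {"dp": [[0,0,-1],[0,0,-1],[0,0,-0.7],[0,0,0],[0,0,0]], "spin": [0,0,0,0,0]}}

```text
time: 15.7
eef_pos: [0.5067, -0.2202, 0.1585]
eef_rot: [3.141, 0.001, 1.583]
wrist_force: [-2.4, -3.0, 6.2]
finger_gap: 0.176
grip_force: 50.0
```

Call:
{"op": "arm_command", "data": {"dp": [[0,0,0],[0,0,0],[0,0,0],[0,0,10],[0,0,25],[0,0,25],[-10,0,15],[-25,0,0],[-25,0,0],[-25,0,0],[-20,-1,0],[-10,-0.5,0]], "spin": [0,0,0,0,0,0,-10,-10,-10,-10,-10,-10], "jaw": 0.6}}

```text
time: 17.2
eef_pos: [0.3906, -0.2213, 0.2336]
eef_rot: [3.141, -0.0, 0.53]
wrist_force: [0.3, -0.3, 0.2]
finger_gap: 0.798
grip_force: 0.0
```

Call:
{"op": "arm_command", "data": {"dp": [[0,0,-20],[0,0,-30],[0,0,-30],[0,0,0]], "spin": [-10,-10,-10,0], "jaw": 0.8}}

```text
time: 17.7
eef_pos: [0.3908, -0.2208, 0.1522]
eef_rot: [-3.14, 0.002, 0.013]
wrist_force: [0.7, -0.4, 0.0]
finger_gap: 0.896
grip_force: 0.0
```

Run:
```python
from h import *
c=grab('top','t5');d=grab('wrist','w5');print(ctrl.get_obs()['eef_pos'],ctrl.get_obs()['eef_rot'])
P=cloud(c);X,Y,Z=P[...,0],P[...,1],P[...,2]
m=(X>.45)&(X<.56)&(Y>-.34)&(Y<-.1)&(Z>.155)&(Z<.18);Q=P[m];print(len(Q),Q.mean(0) if len(Q) else 0, cv2.minAreaRect((Q[:,:2]*1000).astype(np.float32)) if len(Q) else 0)
a=cv2.resize(c['color'][200:350,420:570,::-1],(390,390),interpolation=3);b=cv2.resize(d['color'][...,::-1],(400,300));b=cv2.copyMakeBorder(b,0,90,0,0,0)
cv2.imwrite('pics/c5.png',np.hstack([a,b]))
```

```text
[ 0.39185126 -0.22154318  0.153887  ] [ 3.14129698e+00 -4.11164130e-04  1.68587583e-02]
547 [ 0.50600419 -0.21849084  0.16862995] ((506.44390869140625, -219.27520751953125), (16.79857063293457, 176.4247589111328), 0.9035505652427673)
```

View pics/c5.png

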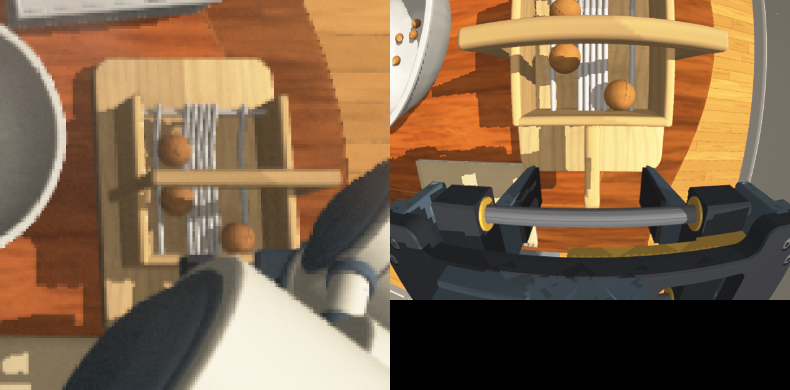

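The sieve stands level on the board at (0.506, -0.219). Its tail lies between the fingers and all three walnuts are still in it. I'll take the tail.

Call:
{"op": "arm_command", "data": {"dp": [[0,0,-20],[0,0,-25],[0,0,-20],[0,0,-10],[0,0,-6],[0,0,0],[0,0,0],[0,0,0]], "spin": [0,0,0,0,0,0,0,0]}}

```text
time: 18.8
eef_pos: [0.3917, -0.2215, 0.0723]
eef_rot: [3.141, -0.001, 0.013]
wrist_force: [0.7, 0.2, -0.6]
finger_gap: 0.9
grip_force: 0.0
```

Call:
{"op": "arm_command", "data": {"dp": [[0,0,0],[0,0,0],[0,0,0],[0,0,0],[0,0,0],[0,0,0],[0,0,0],[0,0,0],[0,0,0]], "spin": [0,0,0,0,0,0,0,0,0], "jaw": -1, "newtons": 10}}

```text
time: 19.92
eef_pos: [0.3915, -0.2214, 0.0719]
eef_rot: [3.142, -0.0, 0.012]
wrist_force: [0.2, 0.3, -1.1]
finger_gap: 0.173
grip_force: 10.0
```

```bash
cat >> h.py <<'E'
def fish(d):
    v,u=np.mgrid[:480,:640]; x,y=u-d['cx'],v-d['cy']; r=np.hypot(x,y)+1e-6; z=d['z_map']; t=np.tan(np.minimum(r/f(d),1.4))
    P=np.stack([x/r*t*z,y/r*t*z,z],-1)@d['pose'][:3,:3].T+d['pose'][:3,3]; P[z==0]=np.nan; return P
def tilt(tag):
    d=grab('wrist',tag); o=ctrl.get_obs(); P=fish(d).reshape(-1,3)-o['eef_pos']-[0,0,.002]
    a=o['eef_rot'][2]; ca,sa=np.cos(a),np.sin(a)
    X=P[:,0]*ca+P[:,1]*sa; Y=-P[:,0]*sa+P[:,1]*ca; Z=P[:,2]; m=(abs(Y)<.085)&(np.hypot(X,Z)<.165)&(X>.04); X,Z=X[m],Z[m]
    best=[]
    for th in np.arange(-5,80,.5):
        t=np.radians(th); x=X*np.cos(t)-Z*np.sin(t); z=X*np.sin(t)+Z*np.cos(t)
        dx=abs(x-.115)-.008; dz=abs(z-.087)-.011; q=np.maximum(dx,dz); best.append(((abs(q)<.003).sum(),th))
    print('tilt',sorted(best)[-5:],'eef',o['eef_pos'].round(4),'F',o['wrist_force'].round(2),'M',o['moment'].round(3),'t',o['time'])
E
python3 -c "from h import *; tilt('w6')"
```

```text
tilt [(np.int64(9257), np.float64(0.0)), (np.int64(9313), np.float64(0.5)), (np.int64(9368), np.float64(1.0)), (np.int64(9421), np.float64(1.5)), (np.int64(9488), np.float64(2.0))] eef [ 0.3915 -0.2213  0.0719] F [ 0.25 -0.32 -0.1 ] M [ 0.036 -0.05   0.037] t 19.975
```

Call:
{"op": "arm_command", "data": {"dp": [[1,0,3],[2,0,6],[2,0,6],[3,0,8],[3,0,7],[1,0,5],[0,0,0],[0,0,0]], "spin": [0,0,0,0,0,0,0,0]}}

```text
time: 20.98
eef_pos: [0.4036, -0.2214, 0.1069]
eef_rot: [3.141, -0.0, 0.012]
wrist_force: [0.2, -0.9, -0.4]
finger_gap: 0.177
grip_force: 10.0
```

```bash
python3 -c "from h import *; tilt('w7')"
```

```text
tilt [(np.int64(6360), np.float64(9.5)), (np.int64(6442), np.float64(10.0)), (np.int64(6502), np.float64(10.5)), (np.int64(6529), np.float64(11.5)), (np.int64(6592), np.float64(11.0))] eef [ 0.4036 -0.2214  0.1068] F [ 0.94 -0.16 -0.34] M [-0.093 -0.233 -0.039] t 21.025
```

Call:
{"op": "arm_command", "data": {"dp": [[2,0,4],[3,0,7],[4,0,7],[4,0,7],[3,0,4],[1,0,2],[0,0,0]], "spin": [0,0,0,0,0,0,0]}}

```text
time: 21.9
eef_pos: [0.4206, -0.2214, 0.138]
eef_rot: [3.141, -0.0, 0.012]
wrist_force: [1.3, 0.0, -0.5]
finger_gap: 0.172
grip_force: 10.0
```

Call:
{"op": "arm_command", "data": {"dp": [[0,0,0],[0,0,0],[0,0,2],[0,0,4],[0,0,4],[0,0,2],[0,0,0],[0,0,0]], "spin": [0,0,0,0,0,0,0,0], "newtons": 60}}

```text
time: 22.9
eef_pos: [0.4204, -0.2213, 0.1499]
eef_rot: [-3.142, 0.0, 0.012]
wrist_force: [-0.2, 0.7, -2.9]
finger_gap: 0.174
grip_force: 60.0
```

```bash
python3 -c "from h import *; tilt('w8')"
```

```text
tilt [(np.int64(3571), np.float64(19.5)), (np.int64(3629), np.float64(58.0)), (np.int64(3636), np.float64(57.5)), (np.int64(3649), np.float64(20.0)), (np.int64(3714), np.float64(20.5))] eef [ 0.4205 -0.2213  0.1498] F [ 0.44 -0.49 -2.57] M [ 0.047  0.241 -0.028] t 22.95
```

Call:
{"op": "arm_command", "data": {"dp": [[0,0,0],[0,0,0]], "spin": [0,0], "newtons": 20}}

```text
time: 23.2
eef_pos: [0.4205, -0.2213, 0.1498]
eef_rot: [-3.141, 0.0, 0.012]
wrist_force: [0.2, 0.1, -2.5]
finger_gap: 0.173
grip_force: 20.0
```

```bash
python3 -c "from h import *; tilt('w9')"
```

```text
tilt [(np.int64(3553), np.float64(19.5)), (np.int64(3631), np.float64(20.0)), (np.int64(3635), np.float64(58.0)), (np.int64(3643), np.float64(57.5)), (np.int64(3699), np.float64(20.5))] eef [ 0.4205 -0.2213  0.1499] F [ 0.66  0.45 -2.1 ] M [0.022 0.243 0.01 ] t 23.25
```

Call:
{"op": "arm_command", "data": {"dp": [[0,0,0],[0,0,0]], "spin": [0,0], "newtons": 10}}

```text
time: 23.5
eef_pos: [0.4205, -0.2214, 0.15]
eef_rot: [3.142, -0.0, 0.012]
wrist_force: [-0.3, 0.6, -2.1]
finger_gap: 0.176
grip_force: 10.0
```

```bash
python3 -c "from h import *; tilt('w10')"
```

```text
tilt [(np.int64(3530), np.float64(22.5)), (np.int64(3581), np.float64(23.0)), (np.int64(3651), np.float64(23.5)), (np.int64(3692), np.float64(24.5)), (np.int64(3729), np.float64(24.0))] eef [ 0.4205 -0.2213  0.1499] F [-0.64  0.8  -1.47] M [-0.004  0.131  0.056] t 23.55
```

Call:
{"op": "arm_command", "data": {"dp": [[-2,0,-3],[-4,0,-6],[-4,0,-7],[-4,0,-7],[-3,0,-4],[-1,0,-2],[0,0,0],[0,0,0]], "spin": [0,0,0,0,0,0,0,0]}}

```text
time: 24.55
eef_pos: [0.4026, -0.2213, 0.121]
eef_rot: [-3.142, 0.0, 0.012]
wrist_force: [0.1, -0.4, -2.0]
finger_gap: 0.172
grip_force: 10.0
```

Call:
{"op": "arm_command", "data": {"dp": [[0,0,0],[0,0,0],[0,0,4],[0,0,10],[0,0,15],[0,0,20],[0,0,25],[0,0,20],[0,0,14],[0,0,7],[0,0,2],[0,0,0]], "spin": [0,0,0,0,0,0,0,0,0,0,0,0], "newtons": 60}}

```text
time: 26.05
eef_pos: [0.4023, -0.2212, 0.2377]
eef_rot: [-3.141, 0.0, 0.012]
wrist_force: [-0.5, 0.7, -3.3]
finger_gap: 0.174
grip_force: 60.0
```

Run:
```python
from h import *
tilt('w11')
P=cloud(load('t5'));X,Y,Z=P[...,0],P[...,1],P[...,2]
m=(X>.68)&(X<.92)&(Y>-.26)&(Y<-.01)&(Z>.048)&(Z<.062);Q=P[m];print('tin now',cv2.minAreaRect((Q[:,:2]*1000).astype(np.float32)))
```

```text
tilt [(np.int64(4912), np.float64(13.0)), (np.int64(5001), np.float64(13.5)), (np.int64(5079), np.float64(14.0)), (np.int64(5141), np.float64(14.5)), (np.int64(5198), np.float64(15.0))] eef [ 0.4023 -0.2212  0.2375] F [ 0.51  0.29 -2.6 ] M [-0.009  0.216 -0.036] t 26.1
tin now ((790.29052734375, -131.25656127929688), (189.95608520507812, 219.33544921875), 5.70467472076416)
```

Call:
{"op": "arm_command", "data": {"dp": [[5,2,0],[13,4,0],[21,7,0],[28,10,0],[34,12,0],[34,12,-2],[28,10,-4],[22,7,-5],[13,4,-5],[6,2,-3],[0,0,-1],[0,0,0]], "spin": [0,0.3,0.6,0.8,0.9,0.9,0.8,0.6,0.4,0,0,0]}}

```text
time: 27.6
eef_pos: [0.606, -0.1516, 0.218]
eef_rot: [-3.142, 0.0, 0.104]
wrist_force: [-0.5, -0.6, -0.7]
finger_gap: 0.171
grip_force: 60.0
```

Call:
{"op": "arm_command", "data": {"dp": [[0,0,0],[0,0,0]], "spin": [0,0], "newtons": 13}}

```text
time: 27.85
eef_pos: [0.6064, -0.1516, 0.2182]
eef_rot: [3.141, -0.0, 0.105]
wrist_force: [-1.4, 0.8, -3.3]
finger_gap: 0.178
grip_force: 13.0
```

```bash
python3 -c "from h import *; tilt('w12')"
```

```text
tilt [(np.int64(5570), np.float64(27.0)), (np.int64(5642), np.float64(27.5)), (np.int64(5702), np.float64(28.0)), (np.int64(5752), np.float64(28.5)), (np.int64(5805), np.float64(29.0))] eef [ 0.6064 -0.1515  0.2181] F [-0.92  0.09 -3.36] M [-0.006  0.217  0.033] t 27.9
```

Call:
{"op": "arm_command", "data": {"dp": [[0,0,0],[0,0,0]], "spin": [0,0], "newtons": 40}}

```text
time: 28.15
eef_pos: [0.6065, -0.1514, 0.218]
eef_rot: [3.142, -0.0, 0.105]
wrist_force: [0.4, 0.6, -1.6]
finger_gap: 0.171
grip_force: 40.0
```

```bash
python3 -c "from h import *; tilt('w13')
import cv2
d=load('w13');cv2.imwrite('pics/c13.png',d['color'][...,::-1])"
```

```text
tilt [(np.int64(7424), np.float64(31.5)), (np.int64(7498), np.float64(32.0)), (np.int64(7543), np.float64(32.5)), (np.int64(7583), np.float64(33.5)), (np.int64(7598), np.float64(33.0))] eef [ 0.6065 -0.1513  0.2179] F [ 0.26  0.13 -2.32] M [ 0.063  0.137 -0.   ] t 28.2
```

View pics/c13.png

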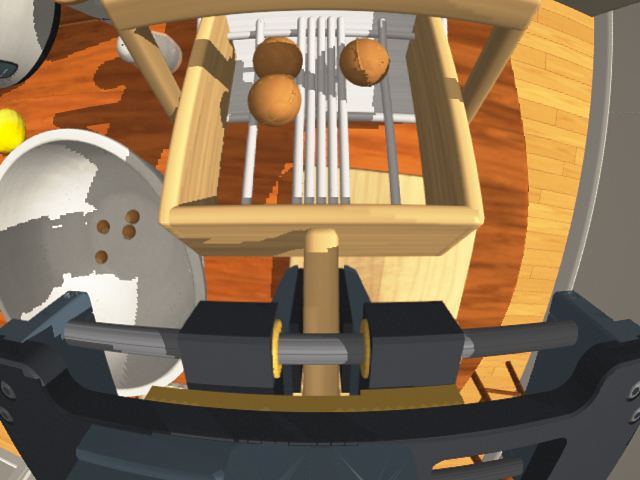

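Call:
{"op": "arm_command", "data": {"dp": [[5,0.5,0],[5,0.5,0],[5,0.5,0]], "spin": [0,0,0]}}

```text
time: 28.58
eef_pos: [0.622, -0.1498, 0.2179]
eef_rot: [3.142, -0.0, 0.105]
wrist_force: [0.3, -0.2, -2.6]
finger_gap: 0.168
grip_force: 40.0
```

Call:
{"op": "arm_command", "data": {"dp": [[0,0,0]], "spin": [0], "newtons": 13}}

```text
time: 28.7
eef_pos: [0.6219, -0.1498, 0.2178]
eef_rot: [-3.142, -0.0, 0.105]
wrist_force: [-0.8, -1.1, -2.8]
finger_gap: 0.177
grip_force: 13.0
```

Call:
{"op": "arm_command", "data": {"dp": [[0,0,0],[0,0,0]], "spin": [0,0], "newtons": 40}}

```text
time: 28.95
eef_pos: [0.6214, -0.1498, 0.2179]
eef_rot: [-3.142, 0.0, 0.105]
wrist_force: [-0.6, -0.4, -2.9]
finger_gap: 0.171
grip_force: 40.0
```

```bash
cat >> h.py <<'E'
def nuts(tag):
    d=load(tag); a=cv2.cvtColor(d['color'],cv2.COLOR_RGB2HSV).astype(int); P=fish(d)
    m=((a[...,0]>8)&(a[...,0]<18)&(a[...,1]>125)&(P[...,0]>.62)&(P[...,0]<.9)&(P[...,1]>-.24)&(P[...,1]<-.03)&(P[...,2]>.008)&(P[...,2]<.3)).astype(np.uint8)
    k,l,s,c=cv2.connectedComponentsWithStats(cv2.morphologyEx(m,cv2.MORPH_OPEN,np.ones((3,3))))
    for i in range(1,k):
        if s[i,4]>120: print('  brown',c[i].round(),s[i,4],np.nanmedian(P[l==i],0).round(3))
E
python3 -c "from h import *; tilt('w14');nuts('w13');print();nuts('w14')"
```

```text
tilt [(np.int64(7381), np.float64(31.5)), (np.int64(7467), np.float64(32.0)), (np.int64(7524), np.float64(32.5)), (np.int64(7569), np.float64(33.0)), (np.int64(7585), np.float64(33.5))] eef [ 0.6214 -0.1498  0.218 ] F [ 0.45 -1.17 -2.73] M [-0.022  0.248 -0.012] t 29.0
  brown [113.   3.] 149 [ 0.737 -0.055  0.24 ]
  brown [154.   5.] 144 [ 0.736 -0.072  0.236]
  brown [502.   4.] 137 [ 0.751 -0.207  0.238]
  brown [157.  73.] 551 [ 0.713 -0.059  0.196]
  brown [276.  82.] 3769 [ 0.715 -0.112  0.144]
  brown [364.  62.] 1803 [ 0.737 -0.165  0.132]
  brown [218. 136.] 226 [ 0.679 -0.074  0.125]
  brown [191. 168.] 158 [ 0.664 -0.075  0.182]
  brown [274. 229.] 210 [ 0.641 -0.125  0.204]
  brown [234. 227.] 153 [ 0.641 -0.106  0.206]
  brown [384. 234.] 738 [ 0.643 -0.178  0.197]
  brown [443. 233.] 127 [ 0.647 -0.209  0.198]
  brown [221. 238.] 156 [ 0.63  -0.096  0.19 ]
  brown [420. 246.] 417 [ 0.632 -0.205  0.177]

  brown [113.   3.] 127 [ 0.752 -0.053  0.24 ]
  brown [504.   4.] 122 [ 0.766 -0.206  0.238]
  brown [363.  23.] 1152 [ 0.78  -0.16   0.127]
  brown [276.  80.] 3731 [ 0.731 -0.11   0.143]
  brown [162.  75.] 667 [ 0.727 -0.058  0.194]
  brown [218. 130.] 155 [ 0.699 -0.072  0.125]
  brown [192. 167.] 180 [ 0.679 -0.074  0.18 ]
  brown [185. 196.] 281 [ 0.666 -0.075  0.195]
  brown [206. 229.] 215 [ 0.653 -0.091  0.205]
  brown [445. 237.] 295 [ 0.659 -0.211  0.194]
  brown [253. 229.] 162 [ 0.655 -0.114  0.204]
  brown [347. 231.] 173 [ 0.658 -0.158  0.202]
  brown [401. 233.] 369 [ 0.659 -0.186  0.199]
  brown [228. 240.] 174 [ 0.643 -0.098  0.187]
  brown [408. 245.] 463 [ 0.648 -0.196  0.179]
```

Call:
{"op": "arm_command", "data": {"dp": [[0,0,0],[0,0,0]], "spin": [0,0], "newtons": 12}}

```text
time: 29.25
eef_pos: [0.6215, -0.1499, 0.218]
eef_rot: [3.142, -0.0, 0.105]
wrist_force: [-0.4, 0.3, -2.0]
finger_gap: 0.173
grip_force: 12.0
```

Call:
{"op": "arm_command", "data": {"dp": [[0,0,0],[0,0,0]], "spin": [0,0], "newtons": 40}}

```text
time: 29.5
eef_pos: [0.6215, -0.1498, 0.2179]
eef_rot: [3.142, 0.0, 0.105]
wrist_force: [0.4, -0.6, -2.1]
finger_gap: 0.175
grip_force: 40.0
```

```bash
python3 -c "from h import *; tilt('w15');nuts('w15')" | awk '!/brown/||$4>900||$5>900'
```

```text
tilt [(np.int64(7683), np.float64(32.0)), (np.int64(7698), np.float64(34.0)), (np.int64(7740), np.float64(32.5)), (np.int64(7794), np.float64(33.0)), (np.int64(7839), np.float64(33.5))] eef [ 0.6215 -0.1498  0.2179] F [-0.14 -0.24 -1.99] M [-0.022  0.17   0.038] t 29.55
  brown [135.   7.] 609 [ 0.751 -0.063  0.236]
  brown [183.   3.] 143 [ 0.751 -0.082  0.234]
  brown [515.  14.] 199 [ 0.765 -0.213  0.234]
  brown [154.  65.] 592 [ 0.731 -0.057  0.203]
  brown [276.  81.] 3708 [ 0.731 -0.11   0.142]
  brown [218. 133.] 240 [ 0.698 -0.072  0.125]
  brown [214. 173.] 215 [ 0.673 -0.075  0.137]
  brown [380. 239.] 610 [ 0.653 -0.178  0.189]
  brown [226. 238.] 185 [ 0.645 -0.098  0.19 ]
  brown [345. 242.] 143 [ 0.647 -0.16   0.183]
  brown [436. 244.] 179 [ 0.651 -0.211  0.18 ]
```

Call:
{"op": "arm_command", "data": {"dp": [[3,0.3,0],[3,0.3,0]], "spin": [0,0], "newtons": 9}}

```text
time: 29.8
eef_pos: [0.6278, -0.1492, 0.2179]
eef_rot: [3.142, -0.0, 0.105]
wrist_force: [-0.6, -0.4, -1.7]
finger_gap: 0.176
grip_force: 9.0
```

Call:
{"op": "arm_command", "data": {"dp": [[3,0.3,0],[3,0.3,0]], "spin": [0,0], "newtons": 40}}

```text
time: 30.05
eef_pos: [0.6338, -0.1486, 0.2179]
eef_rot: [-3.142, -0.0, 0.105]
wrist_force: [-0.7, -0.4, -1.1]
finger_gap: 0.178
grip_force: 40.0
```

```bash
python3 -c "from h import *; tilt('w16');nuts('w16')"
```

```text
tilt [(np.int64(12842), np.float64(46.5)), (np.int64(13025), np.float64(48.5)), (np.int64(14271), np.float64(47.0)), (np.int64(14409), np.float64(48.0)), (np.int64(14565), np.float64(47.5))] eef [ 0.6341 -0.1486  0.2179] F [-0.6   0.04 -2.09] M [0.009 0.141 0.006] t 30.1
  brown [324.  18.] 1029 [ 0.77  -0.132  0.201]
  brown [243.  15.] 717 [ 0.768 -0.098  0.203]
  brown [159.  24.] 271 [ 0.764 -0.056  0.203]
  brown [410.  28.] 201 [ 0.772 -0.176  0.199]
  brown [383.  26.] 128 [ 0.77  -0.163  0.199]
  brown [486.  34.] 252 [ 0.777 -0.214  0.2  ]
  brown [216.  33.] 378 [ 0.76  -0.085  0.197]
  brown [170.  38.] 249 [ 0.758 -0.061  0.197]
  brown [287.  51.] 1002 [ 0.779 -0.106  0.067]
  brown [174.  99.] 164 [ 0.729 -0.055  0.169]
  brown [236. 126.] 140 [ 0.714 -0.07   0.069]
  brown [213. 231.] 596 [ 0.662 -0.091  0.197]
  brown [276. 232.] 515 [ 0.665 -0.123  0.196]
  brown [398. 231.] 593 [ 0.672 -0.184  0.197]
  brown [448. 237.] 404 [ 0.67  -0.212  0.192]
  brown [395. 253.] 321 [ 0.656 -0.187  0.181]
  brown [434. 262.] 186 [ 0.651 -0.215  0.174]
  brown [378. 272.] 372 [ 0.636 -0.182  0.163]
```

Call:
{"op": "arm_command", "data": {"dp": [[3,0.3,0],[3,0.3,0],[0,0,0],[0,0,0]], "spin": [0,0,0,0]}}

```text
time: 30.6
eef_pos: [0.6395, -0.148, 0.2179]
eef_rot: [-3.142, 0.0, 0.105]
wrist_force: [-0.5, -0.6, -2.5]
finger_gap: 0.175
grip_force: 40.0
```

```bash
python3 -c "from h import *; tilt('w17');nuts('w17')
c=grab('top','t17');s=grab('scene','s17')
for n,c in(('t',c),('s',s)):
    P=cloud(c);a=cv2.cvtColor(c['color'],cv2.COLOR_RGB2HSV).astype(int)
    m=((a[...,0]>6)&(a[...,0]<19)&(a[...,1]>110)&(abs(P[...,0]-.79)<.09)&(abs(P[...,1]+.131)<.1)&(P[...,2]>.012)&(P[...,2]<.045)).astype(np.uint8)
    k,l,st,ce=cv2.connectedComponentsWithStats(m);print(n,[(ce[i].round(),st[i,4],np.median(P[l==i],0).round(3)) for i in range(1,k) if st[i,4]>8])
"
```

```text
tilt [(np.int64(12892), np.float64(46.5)), (np.int64(13702), np.float64(48.5)), (np.int64(14382), np.float64(47.0)), (np.int64(14557), np.float64(48.0)), (np.int64(14578), np.float64(47.5))] eef [ 0.6394 -0.1481  0.2179] F [-0.33  0.31 -1.43] M [0.03  0.101 0.021] t 30.65
  brown [249.  15.] 1036 [ 0.774 -0.1    0.203]
  brown [348.  17.] 488 [ 0.777 -0.147  0.201]
  brown [398.  26.] 362 [ 0.777 -0.169  0.199]
  brown [302.  24.] 528 [ 0.772 -0.125  0.198]
  brown [155.  25.] 220 [ 0.77  -0.054  0.203]
  brown [431.  26.] 207 [ 0.78  -0.184  0.2  ]
  brown [481.  32.] 457 [ 0.783 -0.21   0.201]
  brown [215.  34.] 403 [ 0.766 -0.084  0.197]
  brown [452.  35.] 164 [ 0.778 -0.196  0.197]
  brown [173.  38.] 232 [ 0.764 -0.062  0.197]
  brown [284. 105.] 827 [ 0.742 -0.104  0.034]
  brown [187. 109.] 122 [ 0.729 -0.059  0.156]
  brown [234. 135.] 209 [ 0.712 -0.071  0.077]
  brown [282. 213.] 146 [ 0.681 -0.124  0.196]
  brown [206. 231.] 443 [ 0.668 -0.087  0.197]
  brown [273. 232.] 759 [ 0.67  -0.121  0.196]
  brown [396. 232.] 594 [ 0.677 -0.182  0.196]
  brown [444. 236.] 359 [ 0.676 -0.209  0.192]
  brown [385. 253.] 206 [ 0.661 -0.181  0.181]
  brown [433. 260.] 134 [ 0.657 -0.212  0.174]
  brown [375. 272.] 330 [ 0.641 -0.18   0.163]
t [(array([444., 152.]), np.int32(79), array([ 0.855, -0.093,  0.033])), (array([464., 150.]), np.int32(80), array([ 0.862, -0.15 ,  0.034]))]
s [(array([351., 179.]), np.int32(69), array([ 0.848, -0.089,  0.028]))]
```

All three walnuts are in the tin: (0.855,-0.093) and (0.862,-0.150) from the top view, and (0.742,-0.104) under the sieve from the wrist view. Next I lift the empty sieve clear and go back to the board.

Call:
{"op": "arm_command", "data": {"dp": [[0,0,4],[0,0,10],[0,0,18],[0,0,22],[0,0,18],[-4,-2,8],[-12,-6,2],[-22,-11,0],[-30,-16,0],[-32,-17,0],[-26,-13,0],[-14,-7,0]], "spin": [0,0,0,0,0,0,0,-1,-1.3,-1.3,-1,-0.7], "newtons": 60}}

```text
time: 32.25
eef_pos: [0.4975, -0.2205, 0.2996]
eef_rot: [-3.141, 0.001, 0.011]
wrist_force: [-0.8, -0.5, -2.0]
finger_gap: 0.171
grip_force: 60.0
```

Call:
{"op": "arm_command", "data": {"dp": [[-3.5,-1.5,0],[0,0,-8],[0,0,-18],[0,0,-20],[0,0,-18],[0,0,-9],[0,0,-2],[0,0,0]], "spin": [0,0,0,0,0,0,0,0]}}

```text
time: 33.25
eef_pos: [0.4964, -0.2215, 0.2252]
eef_rot: [3.141, -0.0, 0.013]
wrist_force: [0.7, -0.6, -1.4]
finger_gap: 0.174
grip_force: 60.0
```

```bash
python3 -c "from h import *; tilt('w18')
c=grab('top','t18')
P=cloud(c);a=cv2.cvtColor(c['color'],cv2.COLOR_RGB2HSV).astype(int)
m=((a[...,0]>6)&(a[...,0]<19)&(a[...,1]>110)&(abs(P[...,0]-.79)<.09)&(abs(P[...,1]+.131)<.1)&(P[...,2]>.012)&(P[...,2]<.045)).astype(np.uint8)
k,l,st,ce=cv2.connectedComponentsWithStats(m);print([(ce[i].round(),st[i,4],np.median(P[l==i],0).round(3)) for i in range(1,k) if st[i,4]>8])
"
```

```text
tilt [(np.int64(12781), np.float64(46.5)), (np.int64(13784), np.float64(48.5)), (np.int64(14308), np.float64(47.0)), (np.int64(14569), np.float64(48.0)), (np.int64(14596), np.float64(47.5))] eef [ 0.4964 -0.2216  0.2254] F [ 0.23 -0.23 -1.71] M [-0.027  0.145  0.002] t 33.3
[(array([444., 153.]), np.int32(100), array([ 0.852, -0.093,  0.032])), (array([464., 151.]), np.int32(102), array([ 0.858, -0.15 ,  0.032])), (array([449., 194.]), np.int32(71), array([ 0.73 , -0.103,  0.034]))]
```

Call:
{"op": "arm_command", "data": {"dp": [[0,0,-4],[0,0,-5],[0,0,-3],[0,0,-1],[0,0,0]], "spin": [0,0,0,0,0]}}

```text
time: 33.98
eef_pos: [0.496, -0.2215, 0.2119]
eef_rot: [-3.142, 0.0, 0.012]
wrist_force: [0.2, -0.3, -1.6]
finger_gap: 0.173
grip_force: 60.0
```

Call:
{"op": "arm_command", "data": {"dp": [[0,0,-1],[0,0,-1],[0,0,-1],[0,0,0]], "spin": [0,0,0,0], "newtons": 10}}

```text
time: 34.48
eef_pos: [0.4958, -0.2216, 0.2094]
eef_rot: [3.141, 0.0, 0.012]
wrist_force: [-4.7, 0.4, 7.7]
finger_gap: 0.178
grip_force: 10.0
```

```bash
python3 -c "from h import *; tilt('w19')"
```

```text
tilt [(np.int64(12665), np.float64(46.0)), (np.int64(13863), np.float64(46.5)), (np.int64(14062), np.float64(48.0)), (np.int64(14604), np.float64(47.0)), (np.int64(14630), np.float64(47.5))] eef [ 0.4958 -0.2216  0.2094] F [-4.72  0.77  7.41] M [0.138 0.917 0.031] t 34.525
```

Call:
{"op": "arm_command", "data": {"dp": [[-5,0,-2],[-7,0,-4.5],[-7,0,-5.5],[-9,0,-6.5],[-9,0,-7.5],[0,0,0]], "spin": [0,0,0,0,0,0], "newtons": 6}}

```text
time: 35.28
eef_pos: [0.458, -0.2212, 0.1822]
eef_rot: [-3.141, 0.001, 0.012]
wrist_force: [-0.3, -0.5, -1.9]
finger_gap: 0.172
grip_force: 6.0
```

```bash
python3 -c "from h import *; tilt('w20')"
```

```text
tilt [(np.int64(8473), np.float64(35.0)), (np.int64(8804), np.float64(33.0)), (np.int64(9243), np.float64(33.5)), (np.int64(9403), np.float64(34.5)), (np.int64(9454), np.float64(34.0))] eef [ 0.4586 -0.2214  0.1826] F [ 0.1  -0.55 -1.52] M [0.045 0.071 0.023] t 35.325
```

Call:
{"op": "arm_command", "data": {"dp": [[-7,0,-6],[-8,0,-8],[-8,0,-9],[-8,0,-9.5],[-6,0,-8.5],[-6,0,-9.5],[-6,0,-10],[-5,0,-11],[0,0,0]], "spin": [0,0,0,0,0,0,0,0,0]}}

```text
time: 36.45
eef_pos: [0.4043, -0.2212, 0.1106]
eef_rot: [-3.14, 0.001, 0.012]
wrist_force: [0.6, -0.1, -2.1]
finger_gap: 0.175
grip_force: 6.0
```

```bash
python3 -c "from h import *; tilt('w21')"
```

```text
tilt [(np.int64(8817), np.float64(8.5)), (np.int64(9404), np.float64(9.0)), (np.int64(9790), np.float64(9.5)), (np.int64(10150), np.float64(10.0)), (np.int64(10153), np.float64(10.5))] eef [ 0.4047 -0.2214  0.111 ] F [-0.12 -0.09 -0.88] M [0.031 0.119 0.031] t 36.5
```

Call:
{"op": "arm_command", "data": {"dp": [[-4,0,-8],[-4,0,-10],[-3,0,-10],[-2,0,-6],[-1,0,-3],[0,0,-1.5],[0,0,-0.8],[0,0,0]], "spin": [0,0,0,0,0,0,0,0]}}

```text
time: 37.5
eef_pos: [0.3907, -0.2214, 0.0721]
eef_rot: [-3.141, 0.0, 0.012]
wrist_force: [-1.8, 0.1, 4.3]
finger_gap: 0.172
grip_force: 6.0
```

```bash
python3 -c "from h import *; tilt('w22')"
```

```text
tilt [(np.int64(10723), np.float64(-4.0)), (np.int64(10738), np.float64(-3.5)), (np.int64(10739), np.float64(-3.0)), (np.int64(10741), np.float64(-2.5)), (np.int64(10750), np.float64(-2.0))] eef [ 0.3907 -0.2214  0.0722] F [-2.59  1.2   3.76] M [ 0.091  0.562 -0.036] t 37.55
```

Call:
{"op": "arm_command", "data": {"dp": [[0,0,0],[0,0,0],[0,0,0],[0,0,0],[0,0,8],[0,0,25],[0,0,35],[0,0,40],[0,-10,40],[0,-20,30],[0,0,0]], "spin": [0,0,0,0,0,0,0,0,0,0,0], "jaw": 0.7}}

```text
time: 38.92
eef_pos: [0.3919, -0.2531, 0.2526]
eef_rot: [3.138, -0.004, 0.012]
wrist_force: [-0.2, 0.6, -0.8]
finger_gap: 0.854
grip_force: 0.0
```

Call:
{"op": "arm_command", "data": {"dp": [[-10,-30,0],[-30,-50,0],[-35,-50,0],[-35,-50,0],[-25,-40,0],[0,0,0]], "spin": [0,0,0,0,0,0]}}

```text
time: 39.67
eef_pos: [0.2542, -0.4732, 0.2493]
eef_rot: [-3.141, 0.001, 0.009]
wrist_force: [0.7, 1.3, 0.1]
finger_gap: 0.848
grip_force: 0.0
```

Run:
```python
from h import *
c=grab('top','t9');s=grab('scene','s9');print(ctrl.get_obs()['eef_pos'],ctrl.get_obs()['time'])
P=cloud(c);X,Y,Z=P[...,0],P[...,1],P[...,2]
m=(X>.45)&(X<.56)&(Y>-.34)&(Y<-.1)&(Z>.155)&(Z<.19);Q=P[m];r=cv2.minAreaRect((Q[:,:2]*1000).astype(np.float32));print(len(Q),Q.mean(0),r)
z0=[np.median(Q[(Q[:,1]>a)&(Q[:,1]<b),2]) for a,b in((-.31,-.25),(-.19,-.13))];print('bar z',z0)
for w,a,b in(('rear',.43,.46),('front',.57,.595)):
    for y in(-.2945,-.1445):
        q=P[(X>a)&(X<b)&(abs(Y-y)<.008)&(Z>.07)&(Z<.12)];print(w,y,np.median(q[:,2]) if len(q) else None)
q=P[(X>.33)&(X<.42)&(abs(Y+.2215)<.012)&(Z>.06)];print('tail z',np.median(q[:,2]))
a=cv2.resize(c['color'][130:350,300:560,::-1],(460,390),interpolation=3);b=cv2.resize(s['color'][130:350,250:470,::-1],(340,390),interpolation=3)
cv2.imwrite('pics/c9.png',np.hstack([a,b]))
```

```text
[ 0.25579764 -0.47072524  0.24942973] 39.775
557 [ 0.50346154 -0.21800677  0.16859734] ((503.8204040527344, -217.81265258789062), (16.826576232910156, 177.61293029785156), 0.9121147990226746)
bar z [np.float64(0.16914026625741196), np.float64(0.16932546116724856)]
rear -0.2945 0.08869209355999219
rear -0.1445 0.0881176941775711
front -0.2945 0.08810026181328734
front -0.1445 0.08808200733696359
tail z 0.08357623287652205
```

View pics/c9.png

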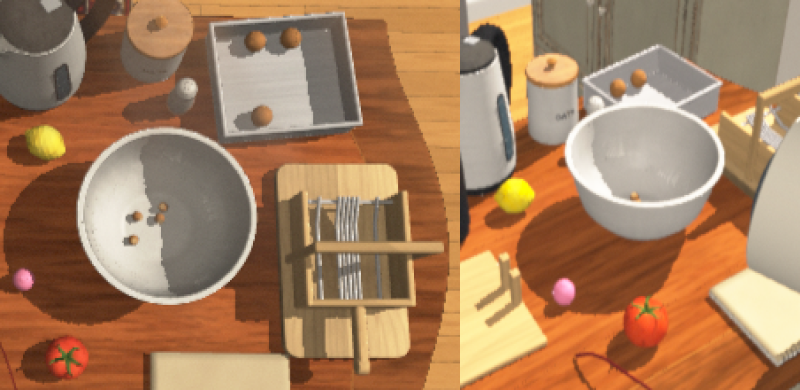

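The final view shows the empty sieve level on the middle of the board, four hazelnuts in the bowl at (135,215), (162,208), (160,218) and (133,240), and three walnuts in the tin at (256,40), (290,37) and (261,115). The lemon, mill and tomato haven't moved.

```bash
python3 -c "from station import ctrl; print(ctrl.sign_off())"
```

```text
the job is handed in; nothing more can be done
None
```

The job is handed in after about 40 s on the robot's clock: all four hazelnuts are in the bowl, the three walnuts are in the tin, and the empty sieve stands level within about 3 mm of the middle of the board; the lemon, salt mill and tomato were left alone.

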